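Find and mark the balance point of a mast blank

TASK

With closed fingers gently nudge the square mast blank endwise along its balancing jig, without ever gripping it, until by itself it only just tips over the block's edge and its nose rests lightly on the sprung tongue, with the tongue pressed less than half of its travel. Then mark the balance point: set the brass saddle astride the blank right above the edge, lowering it lightly, and leave it there with the blank still just tipped. Leave everything else on the desk alone.

Things in the scene. Friction and masses are not known exactly. Their poses are not given: they have to be found in the camera images.
- jig_edge (a point): Middle of the fulcrum edge of the fixed balancing jig, on top of its steel block, 50 mm above the desk. +y: sliding direction, z up. The flat block top, 60 mm wide, runs from this edge 200 mm back (-y); ahead of the edge there is none. Two guide rails, 24 mm apart inside, 10 mm wide, 5 mm high, stand on it 50 to 190 mm behind the edge
- tongue_top (a point): Top centre of the jig's brass tongue, 40 mm wide, 26 mm along y; at rest 100 mm ahead of the edge and 4 mm below the block top. It gives downwards on a weak spring (40 N/m) by up to 12 mm. The jig's wooden base plate below is 12 mm high, 80 mm wide, from 210 mm behind to 150 mm ahead of the edge
- mast_mid (a point): Centre of the loose cedar mast blank, a square bar 20 x 20 x 320 mm, long in its own y (nose at +y), 0.2 to 0.4 kg. Lies flat between the jig's rails, its y along the jig's y, centre 10 mm above the block top. A heavy rod hidden inside puts its balance point anywhere up to 24 mm from the middle, either way. Over 10 N of push, or any grip, mars the soft wood
- mast_tail (a point): Centre of the blank's tail end face, 160 mm behind its middle: push here. Once the balance point passes the edge the nose dips 4 mm (0.04 rad) onto the tongue at once, then about 0.5 to 1 mm more there per further mm of slide. A finger's friction can hold the tail down: the blank shows its true state only with the finger drawn back
- saddle_mid (a point): Grip point on the fin of the loose brass saddle, on its centre line 40 mm above its feet; 45 g. The saddle is an upside-down U, 32 mm wide (own x), 20 mm long (own y), 18 mm high, with a fin on top to hold it by: 12 mm thick in x, 18 mm long in y, from 18 to 54 mm above the feet. Starts upright on the desk
- saddle_seat (a point): Roof of the saddle's slot, mid-way between the legs, 12 mm above the feet and 28 mm below the grip point. The slot is open along own y, 24 mm wide in x, 12 mm deep. Astride the blank this point lies on the blank's top face, 10 mm above its centre line, own x across the blank; press it on with less than 15 N
- whisky_bottle: bystander: upright bulbous clear bottle, 112 mm wide, 202 mm high; origin under its centre
- ships_wheel: bystander: brass miniature ship's wheel lying flat, 82 mm across, 12 mm high; origin under its centre
- pliers: bystander: long-nosed pliers lying flat, 180 mm long, nose along own x; origin under the pivot
- sea_base: bystander: grey clay sea base, slab 70 x 120 mm, 19 mm high; origin under its centre
- paint_jar: bystander: small paint jar, 40 mm wide, 45 mm high; origin under its centre
- hull: bystander: small wooden hull, 26 x 110 mm, 25 mm high; origin under its centre
- paint_brush: bystander: paint brush lying along own x, 160 mm long; origin under its centre
Mind the look-alikes: they are no part of the job. Of the things shaped like the part that bears saddle_mid, the brass one is meant.

How it is judged:
On the way, in this order (a step that is already met when the one before it is completed fails the run):
1. the blank, untouched, has just tipped over the edge (angle between mast_mid's own z axis and vertical between 0.03 and 0.1 rad and contact force between the fingers and mast below 0.02 N and height (world z) of mast_mid above 0.045 m), for 0.2 s.
2. the saddle stands astride the blank right above the edge, the blank still just tipped (y of saddle_seat in the frame of jig_edge between -0.006 and 0.007 m and z of saddle_seat in the frame of mast_mid between 0.007 and 0.013 m and angle between mast_mid's own z axis and vertical between 0.03 and 0.1 rad), for 0.2 s.
At the end, for the whole second after the job is handed in: The blank lies at rest on the jig, just tipped nose-down over the edge onto the tongue (tilted 0.03 to 0.10 rad), and the saddle, released, sits upright astride it, seated on its top, with its seat no more than 6 mm behind and 7 mm ahead of the edge (all of step 2 and x of saddle_seat in the frame of mast_mid between -0.005 and 0.005 m and angle between saddle_mid's own z axis and vertical below 0.2 rad and height (world z) of mast_mid above 0.045 m and linear speed of each of mast, saddle below 0.02 m/s); the robot touches nothing.
It fails at once if the blank is gripped or pushed with more than 10 N (contact force between the fingers and mast above 10 N).
It fails at once if the saddle is pressed on the blank with more than 15 N (contact force between saddle and mast above 15 N).
It fails at once if a bystander is moved (distance of any of whisky_bottle, ships_wheel, pliers, sea_base, paint_jar, hull, paint_brush from where it was at the start of the episode above 0.02 m).
It also fails if it takes over 72 s, if anything falls off the work surface, if the arm or the gripper's body presses on something with over 40 N, if the wrist force passes 120 N, or if a joint passes its speed limit or range.

ROBOT

A 7-joint arm with a two-finger parallel gripper is mounted at the origin on the work surface. World frame = base frame: x ahead of the robot, y to its left, z up, the work surface at z = 0. Lengths are in m, angles in rad, forces in N, time in s.
With the tool pointing down it reaches from about 0.4 to 0.85 m from the base axis. Payload 10.4 kg.
Tool frame: the origin (TCP) lies at the very end of the fingers, on their centre line; the grasp point (between the pads) lies r.pinch_z behind it (r.pinch_z is the distance from the TCP to the grasp point, in m); z points along the fingers, x is the direction in which the jaws open and shut, and the axes are right-handed (so a half turn about z gives the same grasp; the last joint's range is limited). The gripper opens to 87 mm and grips with 3 to 60 N. Pads are 19 mm wide; open, the fingers measure 117 mm over their backs; the gripper's body (75 mm by 190 mm) begins 51 mm behind the grasp point.
Start: joints at [1.309, 0.332, -0.065, 1.46, 0.022, 1.35, -0.088], TCP at [0.148, -0.607, 0.223] pointing down, gripper open.
Joint ranges: [-2.6, 2.6], [-0.5, 2.12], [-1.47, 1.34], [0.16, 2.42], [-1.27, 4.41], [0.06, 2.06], [-2.6, 2.6]. Speed limits (rad/s): [2.22, 2.22, 2.79, 2.79, 3.14, 3.14, 3.14].

INTERFACE

Orientations are given as a unit quaternion [x, y, z, w].
In Python, from bench import r gives the robot as it stands.
- The arm moves only by the tool carry_out, never from a script. Its argument "increments" is text: rows parted by semicolons, each of 7 numbers parted by spaces: the turn, a rotation vector about the tool's x, y, z in degrees, then the shift along the tool's x, y, z in m, then the finger opening in m, from 0 to 0.087. A call has exactly 5 rows; each row is the pose to reach, as a shift and turn from the pose measured when the call began, along the tool's axes at that moment; what a row does not reach only later rows make up. A row lasts 1/8 s, in which the tool goes at most 62.5 mm and 10.7 degrees, less where a joint would pass 70% of its speed; a pose out of reach is approached as far as the arm can. A call with a gripper value outside its range is refused whole. The fingers move at their own pace and stop on an object; "squeeze" is the grip in N (left out, the last holds). Time passes only in rows, so rows that repeat a pose let the fingers close, or fill a call up. It gives the time, the measured TCP pose, the force and the opening at its end, in the units of the state.
- r.read_state(): the state, without advancing time (a new reading comes with each control period).
- r.camera(name): name is "scene" or "side" or "wrist"; returns (picture, depth): 400x640x3 uint8, blue, green, red; 400x640 float32, m along the optical axis (not along the pixel's ray), 0 where there is no reading.
- r.camera_model(name): a dict with "K" (3x3 intrinsics, pixels), "extrinsics" (4x4, takes a point from camera to world coordinates). Camera axes: x right, y down, z forward; pixel columns grow to the right and rows downward; lengths in m; the calibration is good to about 2 mm. A picture is of the moment at which its call begins: read the wrist's pose just before it. camera_model takes no time and is no camera call; for the wrist camera it gives the pose at the moment of the call.
- r.close_job(): hands the job in, once; it reports no verdict.
The state is a dict: "time": time; "joint_positions": joint angles; "joint_vel": joint speeds; "joint_torque": joint torques, N m; "ee_pos": TCP position; "eef_rot": TCP orientation; "ft_force": force on the tool from outside, world axes, zero at the start; "torque": the same for the moment, N m; "width": finger opening in m.
Only numpy, scipy, OpenCV 4.12 (cv2) and the standard library are available. Lean on these libraries where they do the work, as an engineer would, in place of code of your own. Each camera call takes 0.05 s, during which the arm holds its last target.

## Working session

There is one attempt and no reset: what is moved stays moved. The work goes in short steps, Python scripts to look and compute and a tool call to move; the robot and the scene stay as the last step left them, time stands still between calls to the robot, and variables do not carry over. Pictures are saved under pics/ and viewed, and the job is handed in when it is done.

Besides the shell and the picture viewer there is one more tool, called in YAML: its name, and indented under it one key for each argument. carry_out: Moves the arm, as the interface text tells. Its arguments: {"type":"object","properties":{"increments":{"type":"string"},"squeeze":{"type":"number"}},"required":["increments"]}

```bash
ls; mkdir -p pics; python3 - <<'E'
from bench import r
import cv2,numpy as np
print(r.read_state(), r.pinch_z)
for n in ("scene","side","wrist"):
    m=r.camera_model(n); print(n,m["K"].round(1).tolist(),m["extrinsics"].round(4).tolist())
    p,d=r.camera(n); cv2.imwrite(f"pics/{n}0.png",p); np.save(f"{n}0.npy",d)
E
```

```text
pics
{'time': 0.0, 'joint_positions': array([ 1.30939837,  0.33284701, -0.06472098,  1.46089799,  0.02160432,
        1.34989085, -0.08852678]), 'joint_vel': array([ 6.39736235e-05, -1.49313682e-03, -9.94640606e-04,  1.11717330e-04,
        1.51053963e-04,  2.96237364e-04, -1.01766051e-04]), 'joint_torque': array([-1.22454596e-03, -6.23246956e+01,  2.43798725e-02, -3.89892304e+01,
       -6.14217971e-02,  3.96944617e-02,  1.06427783e-04]), 'ee_pos': array([ 0.14775443, -0.6069084 ,  0.2217902 ]), 'eef_rot': array([ 7.86304003e-01, -6.17839430e-01, -5.47356861e-04, -3.92782183e-04]), 'ft_force': array([-0.40405711,  0.07918745, -0.47663781]), 'torque': array([0.00667518, 0.0281957 , 0.0109333 ]), 'width': 0.0869574786935076} 0.0187
scene [[509.7, 0.0, 311.8], [0.0, 509.7, 200.0], [0.0, 0.0, 1.0]] [[-0.8866, 0.3488, -0.3037, 0.9362], [0.4625, 0.6626, -0.5891, 0.7417], [-0.0042, -0.6628, -0.7488, 0.9924], [0.0, 0.0, 0.0, 1.0]]
side [[436.1, 0.0, 311.8], [0.0, 436.1, 196.0], [0.0, 0.0, 1.0]] [[0.9872, -0.0956, 0.128, 0.3696], [-0.1595, -0.5424, 0.8249, -1.0929], [-0.0094, -0.8347, -0.5507, 0.8405], [0.0, 0.0, 0.0, 1.0]]
wrist [[350.1, 0.0, 317.2], [0.0, 350.1, 201.5], [0.0, 0.0, 1.0]] [[0.2367, -0.9304, -0.2798, 0.2255], [-0.9716, -0.2272, -0.0665, -0.589], [-0.0017, 0.2876, -0.9577, 0.3835], [0.0, 0.0, 0.0, 1.0]]
```

View pics/scene0.png

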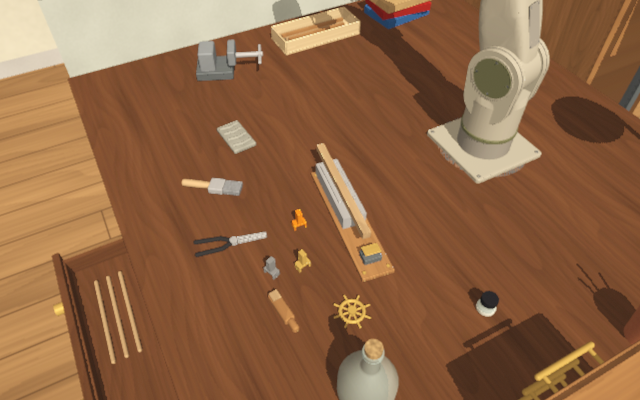

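View pics/side0.png

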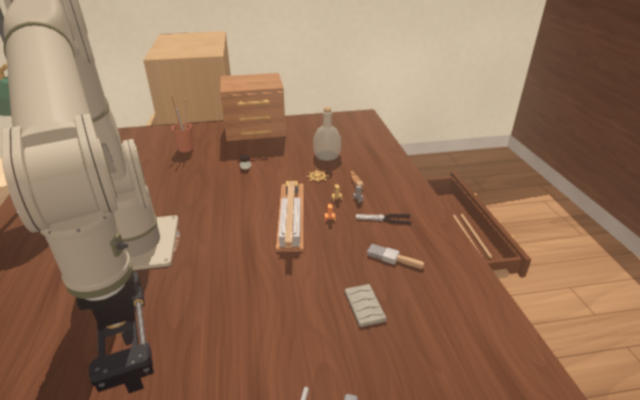

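View pics/wrist0.png

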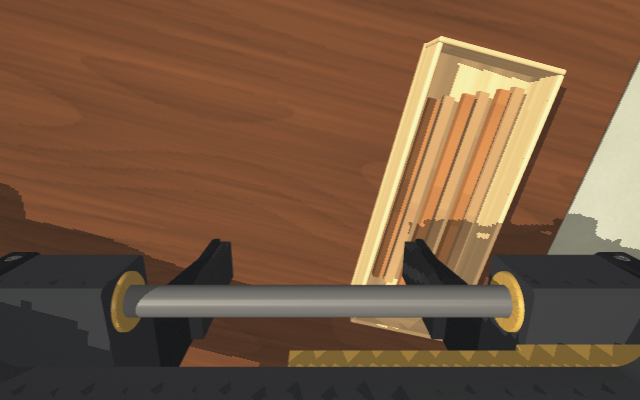

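```bash
cat > h.py <<'E'
import numpy as np,cv2
from bench import r
def ray(n,u,v,M=None):
    m=M or r.camera_model(n);K=m["K"];E=m["extrinsics"]
    d=np.linalg.inv(K)@np.array([u,v,1.]);return E[:3,3],E[:3,:3]@d
def onz(n,u,v,z,M=None):
    o,d=ray(n,u,v,M);return o+d*(z-o[2])/d[2]
def dep(n,D,u,v,M=None):
    o,d=ray(n,u,v,M);return o+d*D[int(v),int(u)]
def proj(n,P,M=None):
    m=M or r.camera_model(n);E=np.linalg.inv(m["extrinsics"]);p=E[:3,:3]@np.array(P)+E[:3,3];q=m["K"]@p;return q[:2]/q[2]
def crop(f,x,y,w,h,s,out):
    p=cv2.imread(f)[y:y+h,x:x+w];cv2.imwrite(out,cv2.resize(p,None,fx=s,fy=s,interpolation=cv2.INTER_CUBIC))
E
python3 - <<'E'
from h import *
crop("pics/scene0.png",250,135,160,150,4,"pics/sc1.png")
crop("pics/side0.png",260,160,130,100,6,"pics/si1.png")
D=np.load("scene0.npy")
for u,v in [(322,150),(368,235),(303,258),(303,252),(302,270),(372,252),(352,215),(380,270),(299,219),(325,180)]: print(u,v,dep("scene",D,u,v).round(3))
E
```

```text
322 150 [ 0.456 -0.129  0.069]
368 235 [0.491 0.161 0.055]
303 258 [0.65  0.141 0.044]
303 252 [0.646 0.133 0.054]
302 270 [ 0.654  0.142 -0.001]
372 252 [0.505 0.202 0.048]
352 215 [0.498 0.1   0.066]
380 270 [0.5   0.234 0.014]
299 219 [0.603 0.027 0.033]
325 180 [ 0.493 -0.043  0.052]
```

View pics/sc1.png

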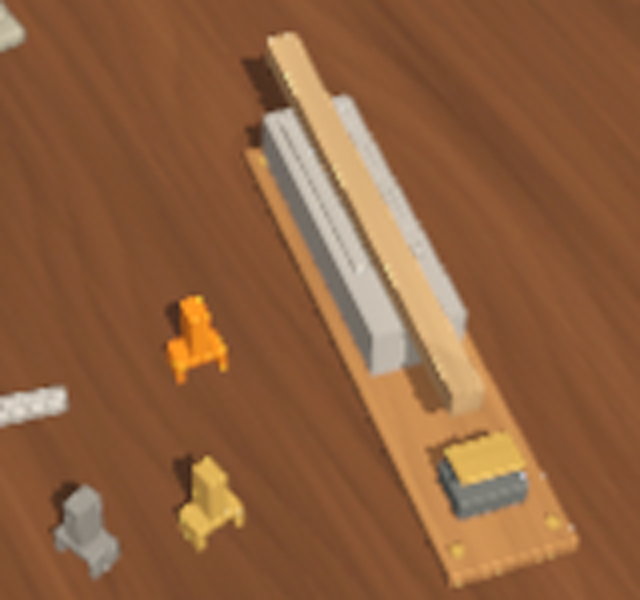

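View pics/si1.png

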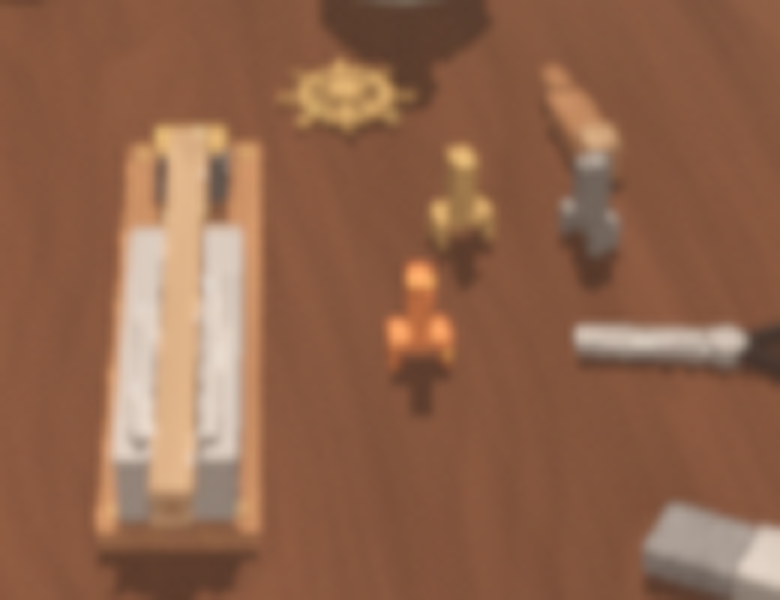

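```bash
python3 - <<'E'
from h import *
crop("pics/scene0.png",305,138,100,75,8,"pics/sc2.png")
crop("pics/scene0.png",310,205,100,75,8,"pics/sc3.png")
crop("pics/scene0.png",260,200,80,60,10,"pics/sc4.png")
E
```

```text
(no output)
```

View pics/sc2.png

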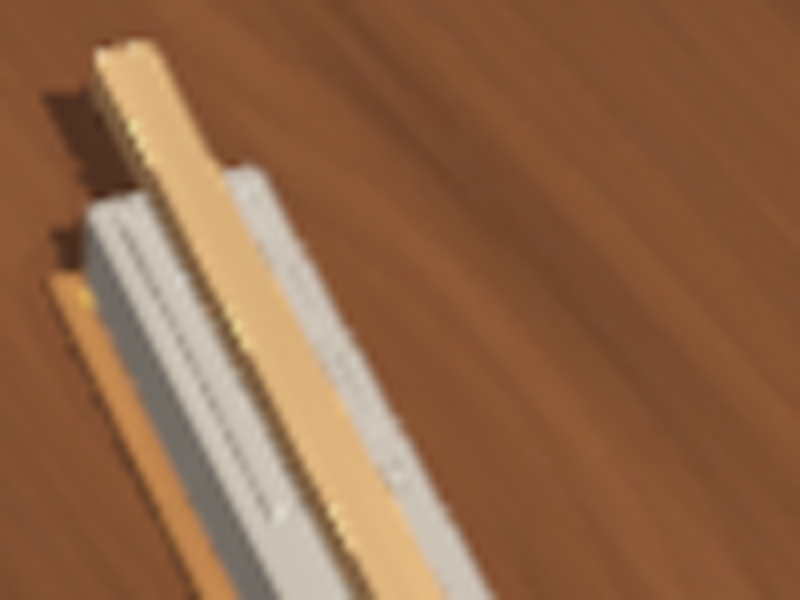

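View pics/sc3.png

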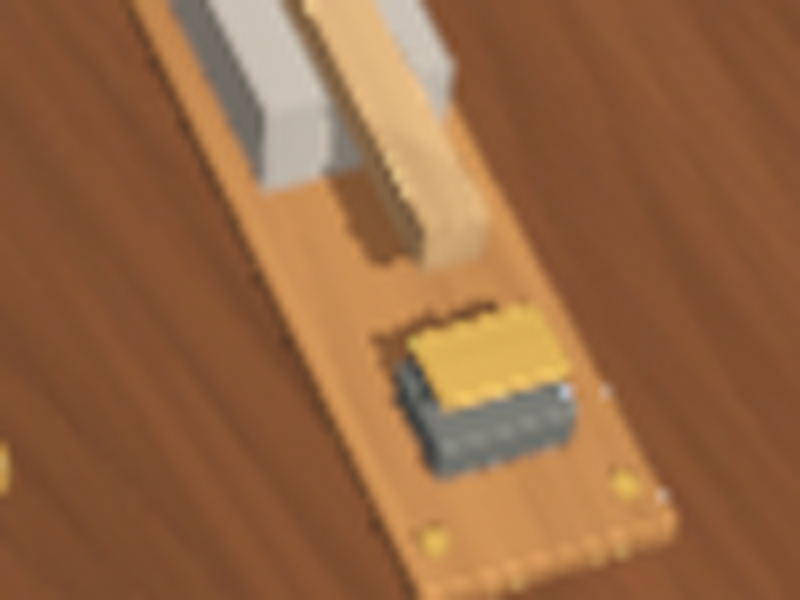

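```bash
python3 - <<'E'
from h import *
f2=lambda u,v:(u/8+305-.44,v/8+138-.44)
f3=lambda u,v:(u/8+310-.44,v/8+205-.44)
f=lambda p,z:onz("scene",*p,z)[:2].round(4)
P=dict(tl=f(f2(94,52),.07),tr=f(f2(152,40),.07),nl=f(f3(425,225),.07),nr=f(f3(487,210),.07),
bfl=f(f3(265,112),.05),bfr=f(f3(455,67),.05),brl=f(f2(88,208),.05),brr=f(f2(262,168),.05),
pfl=f(f3(422,588),.012),pfr=f(f3(675,515),.012),prl=f(f2(52,275),.012))
for k in P:print(k,P[k])
T=[f(f3(*q),.046) for q in [(408,340),(538,305),(572,368),(450,410)]]
print("tongue",np.mean(T,0),T)
e=(P['bfl']+P['bfr'])/2;b=(P['brl']+P['brr'])/2;print('edge',e,'rear',b,np.linalg.norm(e-b),np.degrees(np.arctan2(*(e-b)[::-1])))
t=(P['tl']+P['tr'])/2;n=(P['nl']+P['nr'])/2;print('tail',t,'nose',n,np.linalg.norm(n-t),np.degrees(np.arctan2(*(n-t)[::-1])))
print(np.degrees(np.arctan2(*(np.mean(T,0)-b)[::-1])),np.linalg.norm(np.mean(T,0)-e), np.degrees(np.arctan2(*(P['pfl']-P['prl'])[::-1])))
E
```

```text
tl [ 0.4589 -0.1556]
tr [ 0.4389 -0.1518]
nl [0.5053 0.1587]
nr [0.4867 0.1623]
bfl [0.516  0.0873]
bfr [0.4565 0.0987]
brl [ 0.4859 -0.1088]
brr [ 0.4258 -0.0986]
pfl [0.5465 0.2326]
pfr [0.4695 0.2452]
prl [ 0.4935 -0.1202]
tongue [0.501625 0.1927  ] [array([0.5201, 0.1769]), array([0.4804, 0.1836]), array([0.4838, 0.207 ]), array([0.5222, 0.2033])]
edge [0.48625 0.093  ] rear [ 0.45585 -0.1037 ] 0.19903529837694617 81.21444265479406
tail [ 0.4489 -0.1537] nose [0.496  0.1605] 0.31771063878944944 81.4745847188471
81.22079435473589 0.10087854392783434 81.45652846548941
```

View pics/sc4.png

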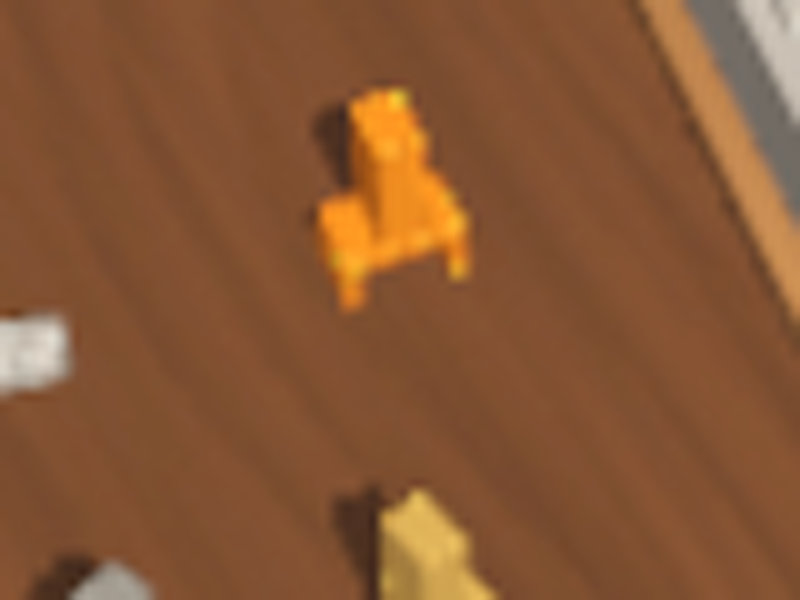

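```bash
cat >> h.py <<'E'
from scipy.spatial.transform import Rotation as R
U=np.array([0.1504,0.9886,0]); EDGE=np.array([0.4862,0.0930,0.05])
def Rt(yaw): # tool x at yaw deg, pointing down
    c,s=np.cos(np.radians(yaw)),np.sin(np.radians(yaw));x=np.array([c,s,0]);z=np.array([0,0,-1.]);return R.from_matrix(np.c_[x,np.cross(z,x),z])
def go(p,yaw):
    s=r.read_state();R0=R.from_quat(s['eef_rot'])
    d=R0.inv().apply(np.array(p)-s['ee_pos']);t=(R0.inv()*Rt(yaw)).as_rotvec(degrees=True)
    print("turn",t.round(2),"shift",d.round(4),"dist",np.linalg.norm(d).round(3));return t,d
def jig(p): # along, across (+ = jig x), z
    q=np.array(p)-EDGE;X=np.array([U[1],-U[0],0]);return np.array([q@U,q@X,q[2]])
def st():
    s=r.read_state();print("t",round(s['time'],2),"jig",(jig(s['ee_pos'])*1000).round(2),"F",s['ft_force'].round(2),"w",round(s['width'],4));return s
E
python3 - <<'E'
from h import *
D=np.load("scene0.npy")
for u,v in [(372,350),(368,380),(352,311),(487,300),(285,310),(236,137)]: print(dep("scene",D,u,v).round(3))
go([0.443,-0.193,0.15],-8.65)
print(jig([0.65,0.14,0]))
E
```

```text
[0.68  0.457 0.2  ]
[0.69  0.473 0.123]
[0.61  0.294 0.013]
[0.357 0.42  0.048]
[0.738 0.228 0.019]
[ 0.621 -0.342  0.016]
turn [-4.000e-02  5.000e-02 -6.767e+01] shift [-0.3323 -0.3848  0.0723] dist 0.514
[ 0.07109972  0.15486388 -0.05      ]
```

carry_out:
  increments: "0 0 -7.5 -0.037 -0.043 0.005 0; 0 0 -15 -0.074 -0.086 0.01 0; 0 0 -22.5 -0.111 -0.129 0.02 0; 0 0 -30 -0.148 -0.172 0.03 0; 0 0 -37.5 -0.185 -0.214 0.04 0"
  squeeze: 10

```text
time: 0.78
ee_pos: [0.3127, -0.3748, 0.1818]
eef_rot: [0.944, -0.33, -0.0, -0.0]
ft_force: [0.8, 0.0, 0.2]
width: 0.0448
```

```bash
python3 - <<'E'
from h import *
st(); go([0.443,-0.193,0.15],-8.65)
E
```

```text
t 0.78 jig [-488.6  -101.13  131.8 ] F [0.83 0.01 0.23] w 0.0448
turn [ -0.04   0.04 -29.91] shift [-0.0115 -0.2234  0.0319] dist 0.226
```

carry_out:
  increments: "0 0 -7.5 -0.003 -0.056 0.008 0; 0 0 -15 -0.006 -0.112 0.016 0; 0 0 -22.5 -0.009 -0.168 0.024 0; 0 0 -29.9 -0.0115 -0.2234 0.032 0; 0 0 -29.9 -0.0115 -0.2234 0.032 0"

```text
time: 1.4
ee_pos: [0.4448, -0.1887, 0.1495]
eef_rot: [0.997, -0.071, -0.0, -0.001]
ft_force: [0.4, -0.3, 0.7]
width: 0.0016
```

```bash
python3 - <<'E'
from h import *
st(); p,d=r.camera("wrist"); cv2.imwrite("pics/w1.png",p);np.save("w1.npy",d)
print(r.camera_model("wrist")["extrinsics"].round(4).tolist())
go([0.443,-0.193,0.06],-8.65)
E
```

```text
t 1.4 jig [-284.67    1.4    99.45] F [ 0.37 -0.27  0.68] w 0.0016
[[0.9892, -0.1401, -0.0436, 0.4563], [-0.1468, -0.9481, -0.2821, -0.1139], [-0.0018, 0.2855, -0.9584, 0.3113], [0.0, 0.0, 0.0, 1.0]]
turn [-0.08  0.06  0.2 ] shift [-0.0002  0.002   0.0895] dist 0.09
```

View pics/w1.png

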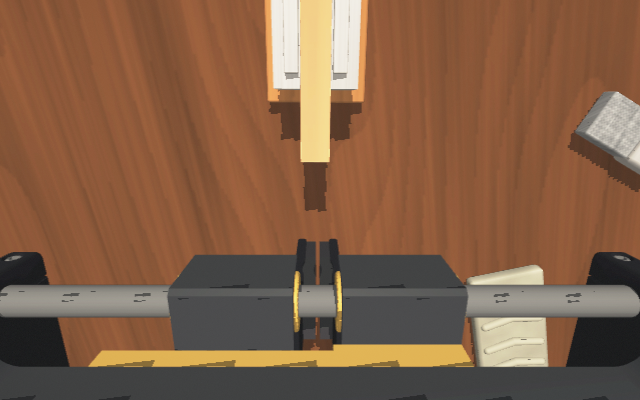

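```bash
python3 - <<'E'
from h import *
for nm,u,v,z in [("tl",301,161,.07),("tr",330,161,.07),("ml",301.5,0,.07),("mr",331,0,.07),("brl",273,89,.05),("brr",361,89,.05),("pl",268,101,.012),("pr",365,101,.012)]:
    P=onz("wrist",u,v,z);print(nm,P.round(4),(jig(P)*1000).round(1))
D=np.load("w1.npy"); print((jig(dep("wrist",D,315,155))*1000).round(1),(jig(dep("wrist",D,315,20))*1000).round(1),(jig(dep("wrist",D,350,83))*1000).round(1))
E
```

```text
tl [ 0.4385 -0.1542  0.07  ] [-251.5  -10.    20. ]
tr [ 0.4584 -0.1571  0.07  ] [-251.5   10.2   20. ]
ml [ 0.4547 -0.0558  0.07  ] [-151.8   -8.8   20. ]
mr [ 0.4726 -0.0585  0.07  ] [-151.8    9.4   20. ]
brl [ 0.4256 -0.1036  0.05  ] [-203.5  -30.4   -0. ]
brr [ 0.4874 -0.1128  0.05  ] [-203.3   32.2   -0. ]
pl [ 0.4153 -0.1108  0.012 ] [-212.1  -39.4  -38. ]
pr [ 0.4942 -0.1225  0.012 ] [-211.8   40.3  -38. ]
[-247.4   -0.3   19.2] [-163.    -0.4   20.5] [-199.3   24.3   -0.4]
```

carry_out:
  increments: "0 0 0 -0.001 0.002 0.03 0; 0 0 0 -0.001 0.002 0.06 0; 0 0 0 -0.001 0.002 0.0895 0; 0 0 0 -0.001 -0.002 0.0895 0; 0 0 0 -0.001 -0.007 0.0895 0"

```text
time: 2.08
ee_pos: [0.4439, -0.1844, 0.0611]
eef_rot: [0.997, -0.074, -0.0, -0.001]
ft_force: [0.2, 0.1, 0.3]
width: 0.0003
```

```bash
python3 - <<'E'
from h import *
st(); p,d=r.camera("wrist"); cv2.imwrite("pics/w2.png",p);np.save("w2.npy",d)
E
```

```text
t 2.08 jig [-2.8062e+02 -1.2000e-01  1.1090e+01] F [0.17 0.14 0.33] w 0.0003
```

View pics/w2.png

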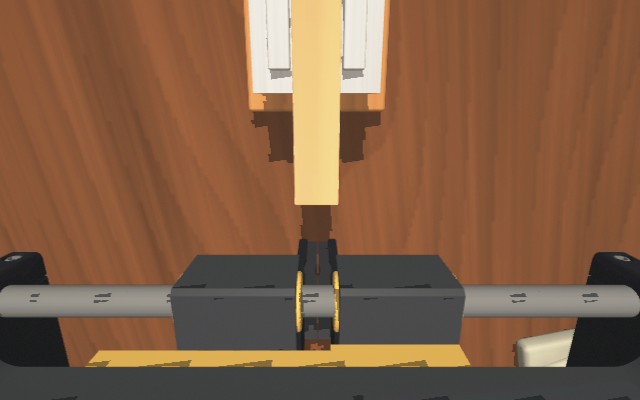

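carry_out:
  increments: "0 0 0 0 -0.005 0 0; 0 0 0 0 -0.010 0 0; 0 0 0 0 -0.0135 0 0; 0 0 0 0 -0.016 0 0; 0 0 0 0 -0.0185 0 0"

```text
time: 2.75
ee_pos: [0.4471, -0.1652, 0.0614]
eef_rot: [0.997, -0.074, 0.0, -0.0]
ft_force: [-0.7, -0.2, -0.0]
width: 0.0004
```

carry_out:
  increments: "0 0 0 0 -0.003 0 0; 0 0 0 0 -0.006 0 0; 0 0 0 0 -0.009 0 0; 0 0 0 0 -0.012 0 0; 0 0 0 0 -0.015 0 0"

```text
time: 3.38
ee_pos: [0.4493, -0.1501, 0.0614]
eef_rot: [0.997, -0.074, 0.0, -0.0]
ft_force: [0.1, -0.7, -0.6]
width: 0.0005
```

```bash
cat > tail.py <<'E'
from h import *
import sys
st(); M=r.camera_model("wrist"); p,d=r.camera("wrist"); cv2.imwrite(f"pics/{sys.argv[1]}.png",p);np.save(f"{sys.argv[1]}.npy",d)
hsv=cv2.cvtColor(p,cv2.COLOR_BGR2HSV)
# blank top points from depth
vs,us=np.nonzero(d>0); K=M["K"];E=M["extrinsics"]
z=d[vs,us];X=np.c_[(us-K[0,2])/K[0,0]*z,(vs-K[1,2])/K[1,1]*z,z]@E[:3,:3].T+E[:3,3]-EDGE
J=np.c_[X@U,X@np.array([U[1],-U[0],0]),X[:,2]]*1000
m=(abs(J[:,1])<8)&(J[:,2]>10)&(J[:,2]<32)&(vs<236)
J=J[m];vs=vs[m]
end=np.percentile(J[:,0],0.2)
c=np.polyfit(J[:,0],J[:,2],1)
print("n",m.sum(),"tail at",round(J[:,0].min(),1),round(end,1),"front seen",round(J[:,0].max(),1),"slope",c[0].round(4),"z@-150",np.polyval(c,-150).round(2), "z tail",np.polyval(c,end).round(2))
E
python3 tail.py w3
```

```text
t 3.38 jig [-2.4593e+02  7.0000e-02  1.1390e+01] F [ 0.12 -0.75 -0.57] w 0.0005
n 8799 tail at -230.4 -229.7 front seen -130.8 slope 0.0003 z@-150 19.52 z tail 19.49
```

View pics/w3.png

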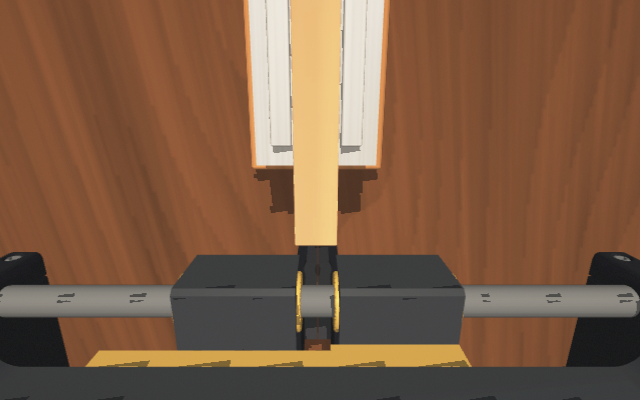

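```bash
python3 - <<'E'
from h import *
M=r.camera_model("wrist")
print((jig(onz("wrist",317,245,.07))*1000).round(1),(jig(onz("wrist",317,167,.05))*1000).round(1))
E
```

```text
[-234.2    0.9   20. ] [-200.6    0.7    0. ]
```

carry_out:
  increments: "0 0 0 0 -0.003 0 0; 0 0 0 0 -0.008 0 0; 0 0 0 0 -0.013 0 0; 0 0 0 0 -0.018 0 0; 0 0 0 0 -0.023 0 0"

```text
time: 4.05
ee_pos: [0.4527, -0.1265, 0.0614]
eef_rot: [0.997, -0.073, 0.0, -0.001]
ft_force: [-0.5, -1.3, -0.5]
width: 0.0004
```

carry_out:
  increments: "0 0 0 0 -0.005 0 0; 0 0 0 0 -0.010 0 0; 0 0 0 0 -0.015 0 0; 0 0 0 0 -0.0175 0 0; 0 0 0 0 -0.019 0 0"

```text
time: 4.68
ee_pos: [0.4555, -0.1076, 0.0614]
eef_rot: [0.997, -0.073, 0.0, -0.001]
ft_force: [-0.3, -2.4, -0.7]
width: 0.0006
```

```bash
sed -i 's/vs<236/vs<245/' tail.py; python3 tail.py w4
```

```text
t 4.67 jig [-2.0293e+02 -1.3000e-01  1.1400e+01] F [-0.31 -2.38 -0.66] w 0.0006
n 9108 tail at -192.0 -191.4 front seen -87.8 slope -0.0 z@-150 19.54 z tail 19.54
```

carry_out:
  increments: "0 0 0 0 -0.002 0 0; 0 0 0 0 -0.004 0 0; 0 0 0 0 -0.005 0 0; 0 0 0 0 0.0 0 0; 0 0 0 0 0.003 0 0"

```text
time: 5.35
ee_pos: [0.4551, -0.1107, 0.0614]
eef_rot: [0.997, -0.073, 0.0, -0.001]
ft_force: [0.6, 0.1, 0.1]
width: 0.0009
```

```bash
python3 tail.py w5
```

```text
t 5.35 jig [-2.061e+02 -7.000e-02  1.143e+01] F [0.63 0.09 0.14] w 0.0009
n 8718 tail at -197.5 -196.9 front seen -91.1 slope 0.0077 z@-150 19.29 z tail 18.93
```

```bash
cat > tail.py <<'E'
from h import *
import sys
s=st(); M=r.camera_model("wrist"); p,d=r.camera("wrist"); cv2.imwrite(f"pics/{sys.argv[1]}.png",p);np.save(f"{sys.argv[1]}.npy",d)
hsv=cv2.cvtColor(p,cv2.COLOR_BGR2HSV)
K=M["K"];E=M["extrinsics"]
col=hsv[:250,308:324].reshape(250,-1,3).astype(int)
wood=(col[:,:,1].mean(1)>60)&(col[:,:,2].mean(1)>150)
v0=np.nonzero(wood)[0].max()
print("tail row",v0,"tail at",(jig(onz("wrist",317,v0+.5,.07))*1000)[0].round(1))
vs,us=np.nonzero(d>0)
z=d[vs,us];X=np.c_[(us-K[0,2])/K[0,0]*z,(vs-K[1,2])/K[1,1]*z,z]@E[:3,:3].T+E[:3,3]-EDGE
J=np.c_[X@U,X@np.array([U[1],-U[0],0]),X[:,2]]*1000
m=(abs(J[:,1])<8)&(J[:,2]>10)&(J[:,2]<36)&(vs<v0-2)
J=J[m]
c=np.polyfit(J[:,0],J[:,2],1)
print("n",m.sum(),"span",J[:,0].min().round(1),J[:,0].max().round(1),"slope",c[0].round(4),"z@-150",np.polyval(c,-150).round(2))
E
python3 tail.py w5b
```

```text
t 5.4 jig [-2.0654e+02 -1.1000e-01  1.1420e+01] F [ 0.41 -0.28 -0.44] w 0.0005
tail row 227 tail at -186.2
n 8429 span -185.3 -91.3 slope -0.0004 z@-150 19.52
```

carry_out:
  increments: "0 0 0 0 -0.005 0 0; 0 0 0 0 -0.0085 0 0; 0 0 0 0 -0.011 0 0; 0 0 0 0 -0.011 0 0; 0 0 0 0 -0.003 0 0"

```text
time: 6.08
ee_pos: [0.4556, -0.1076, 0.0615]
eef_rot: [0.997, -0.073, 0.0, -0.001]
ft_force: [-1.2, 0.1, -0.4]
width: 0.0008
```

```bash
python3 tail.py w6
```

```text
t 6.08 jig [-2.0295e+02 -6.0000e-02  1.1450e+01] F [-1.21  0.05 -0.36] w 0.0008
tail row 229 tail at -185.6
n 8487 span -182.9 -87.9 slope 0.0001 z@-150 19.5
```

carry_out:
  increments: "0 0 0 0 -0.005 0 0; 0 0 0 0 -0.0085 0 0; 0 0 0 0 -0.010 0 0; 0 0 0 0 -0.010 0 0; 0 0 0 0 -0.003 0 0"

```text
time: 6.75
ee_pos: [0.4558, -0.1061, 0.0614]
eef_rot: [0.997, -0.074, 0.0, -0.001]
ft_force: [0.2, -0.3, -0.1]
width: 0.0007
```

```bash
python3 tail.py w7
```

```text
t 6.75 jig [-2.0142e+02 -1.1000e-01  1.1390e+01] F [ 0.17 -0.32 -0.15] w 0.0007
tail row 231 tail at -184.8
n 8563 span -182.3 -86.3 slope 0.0006 z@-150 19.49
```

carry_out:
  increments: "0 0 0 0 -0.005 0 0; 0 0 0 0 -0.0085 0 0; 0 0 0 0 -0.010 0 0; 0 0 0 0 -0.010 0 0; 0 0 0 0 -0.003 0 0"

```text
time: 7.42
ee_pos: [0.456, -0.1043, 0.0614]
eef_rot: [0.997, -0.074, 0.0, -0.0]
ft_force: [-0.2, -0.3, -0.3]
width: 0.0005
```

```bash
python3 tail.py w8
```

```text
t 7.42 jig [-1.9961e+02 -1.3000e-01  1.1360e+01] F [-0.17 -0.34 -0.34] w 0.0005
tail row 231 tail at -183.0
n 8568 span -180.3 -84.3 slope -0.0002 z@-150 19.51
```

carry_out:
  increments: "0 0 0 0 -0.005 0 0; 0 0 0 0 -0.0085 0 0; 0 0 0 0 -0.0115 0 0; 0 0 0 0 -0.0115 0 0; 0 0 0 0 -0.0045 0 0"

```text
time: 8.1
ee_pos: [0.4566, -0.101, 0.0613]
eef_rot: [0.997, -0.074, 0.0, -0.0]
ft_force: [-0.6, 0.5, -0.3]
width: 0.0007
```

```bash
python3 tail.py w9
```

```text
t 8.1 jig [-1.9625e+02 -1.2000e-01  1.1340e+01] F [-0.56  0.55 -0.27] w 0.0007
tail row 231 tail at -179.6
n 8584 span -176.9 -81.2 slope 0.0001 z@-150 19.51
```

carry_out:
  increments: "0 0 0 0 -0.005 0 0; 0 0 0 0 -0.0085 0 0; 0 0 0 0 -0.0115 0 0; 0 0 0 0 -0.0115 0 0; 0 0 0 0 -0.0045 0 0"

```text
time: 8.78
ee_pos: [0.457, -0.0977, 0.0613]
eef_rot: [0.997, -0.074, 0.0, -0.0]
ft_force: [-0.2, -0.1, -0.4]
width: 0.0005
```

```bash
python3 tail.py w10
```

```text
t 8.78 jig [-1.9293e+02 -1.6000e-01  1.1300e+01] F [-0.19 -0.11 -0.41] w 0.0005
tail row 231 tail at -176.3
n 8577 span -173.8 -77.7 slope 0.0002 z@-150 19.51
```

carry_out:
  increments: "0 0 0 0 -0.005 0 0; 0 0 0 0 -0.0085 0 0; 0 0 0 0 -0.0115 0 0; 0 0 0 0 -0.0115 0 0; 0 0 0 0 -0.0045 0 0"

```text
time: 9.45
ee_pos: [0.4575, -0.0945, 0.0613]
eef_rot: [0.997, -0.074, 0.0, -0.0]
ft_force: [-0.1, -0.0, 0.7]
width: 0.0006
```

```bash
python3 tail.py w11
```

```text
t 9.45 jig [-1.8963e+02 -1.7000e-01  1.1260e+01] F [-0.13 -0.01  0.72] w 0.0006
tail row 231 tail at -172.9
n 8581 span -170.3 -74.5 slope -0.0001 z@-150 19.51
```

carry_out:
  increments: "0 0 0 0 -0.005 0 0; 0 0 0 0 -0.0085 0 0; 0 0 0 0 -0.0115 0 0; 0 0 0 0 -0.0115 0 0; 0 0 0 0 -0.0045 0 0"

```text
time: 10.12
ee_pos: [0.458, -0.0911, 0.0612]
eef_rot: [0.997, -0.075, 0.0, 0.0]
ft_force: [0.3, -0.3, 0.3]
width: 0.0004
```

```bash
python3 tail.py w12
```

```text
t 10.12 jig [-186.26   -0.21   11.21] F [ 0.27 -0.31  0.28] w 0.0004
tail row 231 tail at -169.6
n 8580 span -166.9 -71.1 slope -0.0002 z@-150 19.53
```

carry_out:
  increments: "0 0 0 0 -0.005 0 0; 0 0 0 0 -0.0085 0 0; 0 0 0 0 -0.0115 0 0; 0 0 0 0 -0.0115 0 0; 0 0 0 0 -0.0045 0 0"

```text
time: 10.8
ee_pos: [0.4585, -0.0878, 0.0611]
eef_rot: [0.997, -0.075, -0.0, 0.0]
ft_force: [-0.3, -0.6, 0.2]
width: 0.0007
```

```bash
python3 tail.py w13
```

```text
t 10.8 jig [-182.94   -0.22   11.15] F [-0.32 -0.57  0.22] w 0.0007
tail row 231 tail at -166.2
n 8584 span -163.7 -67.9 slope -0.0001 z@-150 19.57
```

carry_out:
  increments: "0 0 0 0 -0.005 0 0; 0 0 0 0 -0.0085 0 0; 0 0 0 0 -0.0115 0 0; 0 0 0 0 -0.0115 0 0; 0 0 0 0 -0.0045 0 0"

```text
time: 11.48
ee_pos: [0.4589, -0.0845, 0.0611]
eef_rot: [0.997, -0.075, -0.0, 0.0]
ft_force: [0.1, -0.4, 0.7]
width: 0.0004
```

```bash
python3 tail.py w14
```

```text
t 11.47 jig [-179.62   -0.25   11.1 ] F [ 0.12 -0.4   0.68] w 0.0004
tail row 231 tail at -162.8
n 8629 span -160.1 -64.8 slope -0.0059 z@-150 20.38
```

carry_out:
  increments: "0 0 0 0 0.003 0 0; 0 0 0 0 0.005 0 0; 0 0 0 0 0.006 0 0; 0 0 0 0 0.006 0 0; 0 0 0 0 0.006 0 0"

```text
time: 12.15
ee_pos: [0.4578, -0.0918, 0.061]
eef_rot: [0.997, -0.076, -0.0, 0.001]
ft_force: [0.3, -0.1, 0.3]
width: 0.0006
```

```bash
python3 tail.py w15
```

```text
t 12.15 jig [-187.01   -0.28   11.04] F [ 0.26 -0.13  0.3 ] w 0.0006
tail row 217 tail at -161.8
n 8159 span -160.2 -72.1 slope -0.0072 z@-150 20.53
```

carry_out:
  increments: "0 0 0 0 0 0 0; 0 0 0 0 0 0 0; 0 0 0 0 0 0 0; 0 0 0 0 0 0 0; 0 0 0 0 0 0 0"

```text
time: 12.82
ee_pos: [0.4578, -0.0918, 0.061]
eef_rot: [0.997, -0.076, -0.0, 0.001]
ft_force: [-0.5, 0.3, -0.4]
width: 0.0002
```

```bash
python3 tail.py w16;python3 - <<'E'
from h import *
p,d=r.camera("scene"); cv2.imwrite("pics/s16.png",p);crop("pics/s16.png",310,150,100,110,5,"pics/s16c.png")
E
```

```text
t 12.82 jig [-186.99   -0.26   11.04] F [-0.51  0.34 -0.35] w 0.0002
tail row 216 tail at -161.3
n 8098 span -160.0 -72.1 slope -0.0043 z@-150 20.17
```

View pics/w16.png

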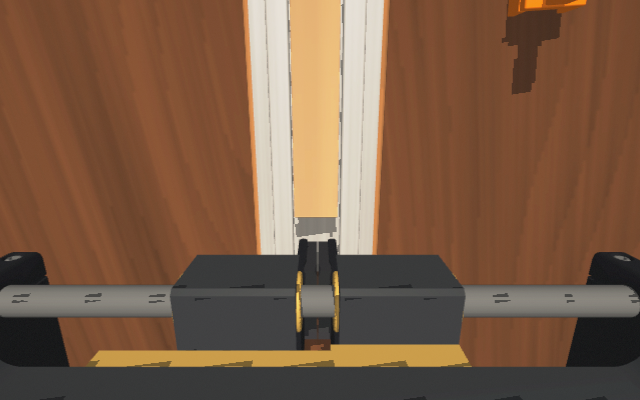

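View pics/s16c.png

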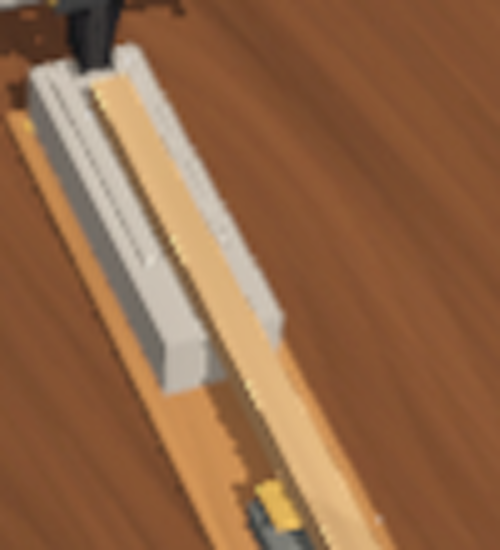

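carry_out:
  increments: "0 0 0 0 -0.008 0 0; 0 0 0 0 -0.013 0 0; 0 0 0 0 -0.0155 0 0; 0 0 0 0 -0.018 0 0; 0 0 0 0 -0.009 0 0"

```text
time: 13.55
ee_pos: [0.4593, -0.0824, 0.0611]
eef_rot: [0.997, -0.075, -0.0, 0.0]
ft_force: [0.1, -0.8, 0.2]
width: 0.0004
```

carry_out:
  increments: "0 0 0 0 0.003 0 0; 0 0 0 0 0.005 0 0; 0 0 0 0 0.006 0 0; 0 0 0 0 0.006 0 0; 0 0 0 0 0.006 0 0"

```text
time: 14.18
ee_pos: [0.4583, -0.0882, 0.061]
eef_rot: [0.997, -0.075, -0.0, 0.0]
ft_force: [-0.1, -0.1, -0.7]
width: 0.0004
```

```bash
python3 tail.py w17
```

```text
t 14.18 jig [-183.34   -0.28   11.05] F [-0.12 -0.11 -0.75] w 0.0004
tail row 219 tail at -159.2
n 8422 span -155.9 -69.1 slope -0.0429 z@-150 25.85
```

```bash
python3 tail.py w18
```

```text
t 14.22 jig [-183.37   -0.23   11.07] F [ 0.08 -0.65  0.74] w 0.0006
tail row 219 tail at -159.2
n 8425 span -155.6 -68.8 slope -0.0425 z@-150 25.83
```

carry_out:
  increments: "0 0 0 0 -0.007 0 0; 0 0 0 0 -0.0115 0 0; 0 0 0 0 -0.014 0 0; 0 0 0 0 -0.0155 0 0; 0 0 0 0 -0.007 0 0"

```text
time: 14.9
ee_pos: [0.4595, -0.0811, 0.0611]
eef_rot: [0.997, -0.074, -0.0, 0.0]
ft_force: [-0.1, 0.3, -0.0]
width: 0.0003
```

carry_out:
  increments: "0 0 0 0 0.005 0 0; 0 0 0 0 0.007 0 0; 0 0 0 0 0.007 0 0; 0 0 0 0 0.007 0 0; 0 0 0 0 0.007 0 0"

```text
time: 15.52
ee_pos: [0.4585, -0.0878, 0.0611]
eef_rot: [0.997, -0.074, -0.0, 0.0]
ft_force: [-0.1, -0.6, -0.2]
width: 0.0006
```

```bash
python3 tail.py w19
```

```text
t 15.53 jig [-1.829e+02 -1.800e-01  1.112e+01] F [-0.11 -0.63 -0.23] w 0.0006
tail row 219 tail at -158.8
n 8437 span -155.3 -68.4 slope -0.0452 z@-150 26.25
```

carry_out:
  increments: "0 0 0 0 -0.007 0 0; 0 0 0 0 -0.012 0 0; 0 0 0 0 -0.0145 0 0; 0 0 0 0 -0.017 0 0; 0 0 0 0 -0.007 0 0"

```text
time: 16.2
ee_pos: [0.4596, -0.0805, 0.0611]
eef_rot: [0.997, -0.073, -0.0, 0.0]
ft_force: [0.6, -0.0, -0.8]
width: 0.0003
```

carry_out:
  increments: "0 0 0 0 0.005 0 0; 0 0 0 0 0.012 0 0; 0 0 0 0 0.015 0 0; 0 0 0 0 0.015 -0.01 0; 0 0 0 0 0.015 -0.03 0"

```text
time: 16.82
ee_pos: [0.4571, -0.095, 0.0916]
eef_rot: [0.997, -0.073, -0.001, -0.0]
ft_force: [0.0, -0.7, 0.7]
width: 0.0005
```

```bash
python3 tail.py w20; python3 - <<'E'
from h import *
go([0.64,0.06,0.22],-8.65)
E
```

```text
t 16.82 jig [-190.23   -0.51   41.55] F [ 0.01 -0.67  0.75] w 0.0005
tail row 182 tail at -156.4
n 5928 span -152.3 -69.0 slope -0.0562 z@-150 27.88
turn [ 0.02 -0.16  0.28] shift [ 0.157  -0.1798 -0.1253] dist 0.27
```

carry_out:
  increments: "0 0 0 0.01 -0.01 -0.06 0; 0 0 0 0.05 -0.05 -0.09 0.04; 0 0 0 0.09 -0.095 -0.11 0.04; 0 0 0 0.125 -0.14 -0.125 0.04; 0 0 0 0.157 -0.18 -0.125 0.04"

```text
time: 17.5
ee_pos: [0.642, 0.0622, 0.2216]
eef_rot: [0.997, -0.073, 0.003, -0.0]
ft_force: [0.7, -0.3, 0.3]
width: 0.0326
```

```bash
python3 - <<'E'
from h import *
st();p,d=r.camera("wrist"); cv2.imwrite("pics/w21.png",p);np.save("w21.npy",d)
E
```

```text
t 17.5 jig [ -7.06 158.7  171.58] F [ 0.72 -0.32  0.28] w 0.0326
```

View pics/w21.png

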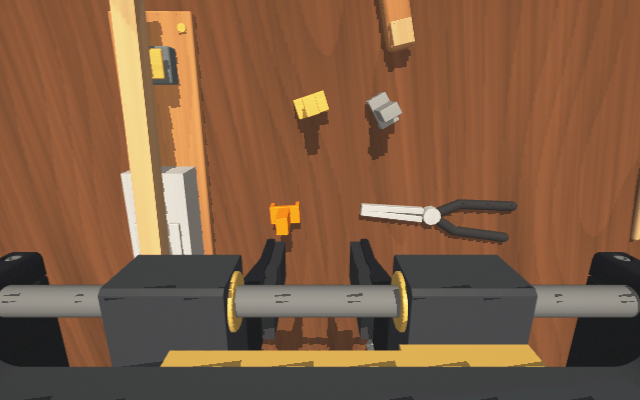

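```bash
python3 - <<'E'
from h import *
crop("pics/w21.png",280,80,70,52,11,"pics/w21s.png")
crop("pics/w21.png",110,150,100,75,8,"pics/w21e.png")
E
```

```text
(no output)
```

View pics/w21s.png

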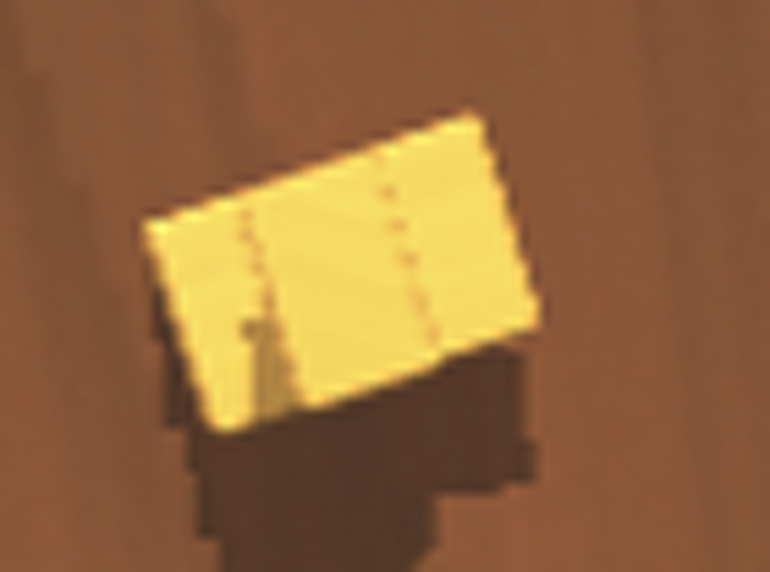

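View pics/w21e.png

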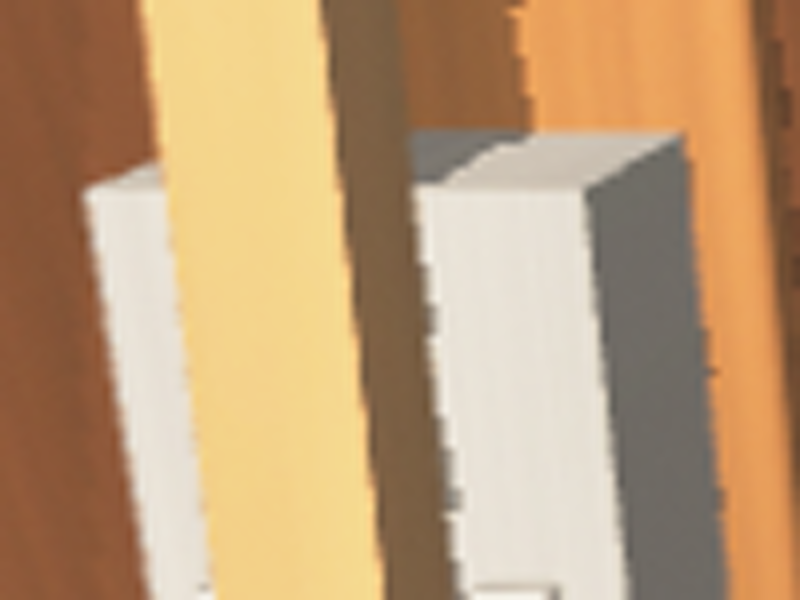

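```bash
python3 - <<'E'
from h import *
C=[onz("wrist",280+u/11-.45,80+v/11-.45,.018) for u,v in [(145,225),(475,115),(540,325),(215,432)]]
for c in C:print(c.round(4))
c=np.mean(C,0);print("centre",c.round(4)); a=((C[1]-C[0])+(C[2]-C[3]))/2;b=((C[0]-C[3])+(C[1]-C[2]))/2
print("x len",np.linalg.norm(a),np.degrees(np.arctan2(a[1],a[0])),"y len",np.linalg.norm(b),np.degrees(np.arctan2(b[1],b[0])))
# fin front bottom? fin top via left/right lines at z .054
F=[onz("wrist",280+u/11-.45,80+v/11-.45,.054) for u,v in [(240,195),(380,150),(437,352),(298,405)]]
print("fin",np.mean(F,0).round(4),np.linalg.norm(F[1]-F[0]),np.linalg.norm(F[0]-F[3]))
# scene cam
for u,v in [(121-.4,173.1),(182.7,173)]: print("edge",onz("wrist",u,v,.05).round(4),(jig(onz("wrist",u,v,.05))*1000).round(2))
E=np.mean([onz("wrist",u,v,.05) for u,v in [(120.6,173.1),(182.7,173)]],0);print(E)
D=np.load("w21.npy")
for u,v in [(311,104),(138,150),(190,200)]: print(dep("wrist",D,u,v).round(4))
go([c[0],c[1],0.1],np.degrees(np.arctan2(a[1],a[0])))
E
```

```text
[0.6315 0.1466 0.018 ]
[0.6624 0.1518 0.018 ]
[0.6658 0.1329 0.018 ]
[0.635  0.1276 0.018 ]
centre [0.6487 0.1397 0.018 ]
x len 0.031296506579344734 9.586906432292663 y len 0.019241193631746853 100.21071732028281
fin [0.6489 0.1402 0.054 ] 0.011934136451209984 0.017255058837718124
edge [0.4589 0.1031 0.05  ] [  5.85 -28.54  -0.  ]
edge [0.518  0.0947 0.05  ] [ 6.5  31.15 -0.  ]
[0.48841913 0.09890696 0.05      ]
[0.6495 0.1407 0.0509]
[0.4902 0.1234 0.0663]
[0.5114 0.0634 0.0331]
turn [ -0.22  -0.22 -17.69] shift [-0.0054 -0.0714  0.1196] dist 0.139
```

```bash
python3 - <<'E'
from h import *
st();M=r.camera_model("wrist");p,d=r.camera("wrist"); cv2.imwrite("pics/w22.png",p);np.save("w22.npy",d)
M2=r.camera_model("wrist");st()
print(M["extrinsics"][:3,3]-M2["extrinsics"][:3,3])
crop("pics/w22.png",280,80,70,52,11,"pics/w22s.png")
crop("pics/w22.png",110,150,100,75,8,"pics/w22e.png")
E
```

```text
t 17.55 jig [ -1.19 159.3  169.27] F [-5.73  0.92 -1.74] w 0.0355
t 17.6 jig [ -3.3  157.57 168.86] F [-0.38  0.57 -0.86] w 0.037
[0.00182379 0.00173973 0.00045974]
```

View pics/w22s.png

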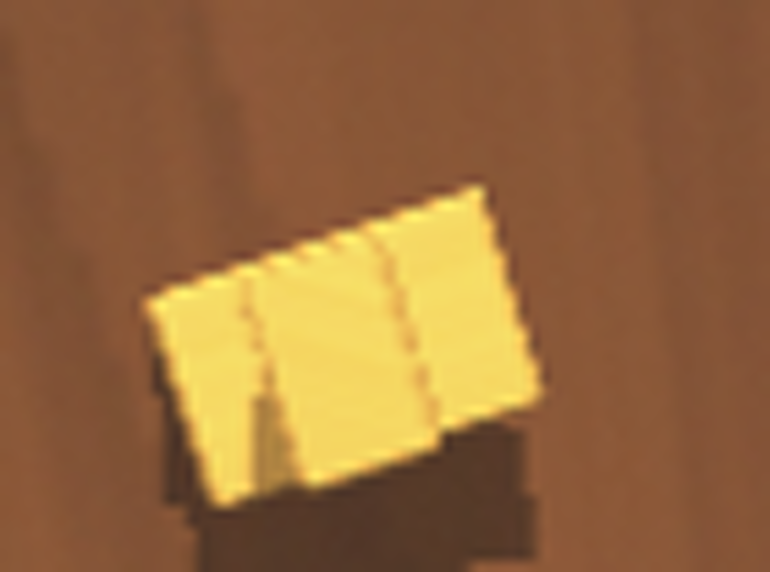

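View pics/w22e.png

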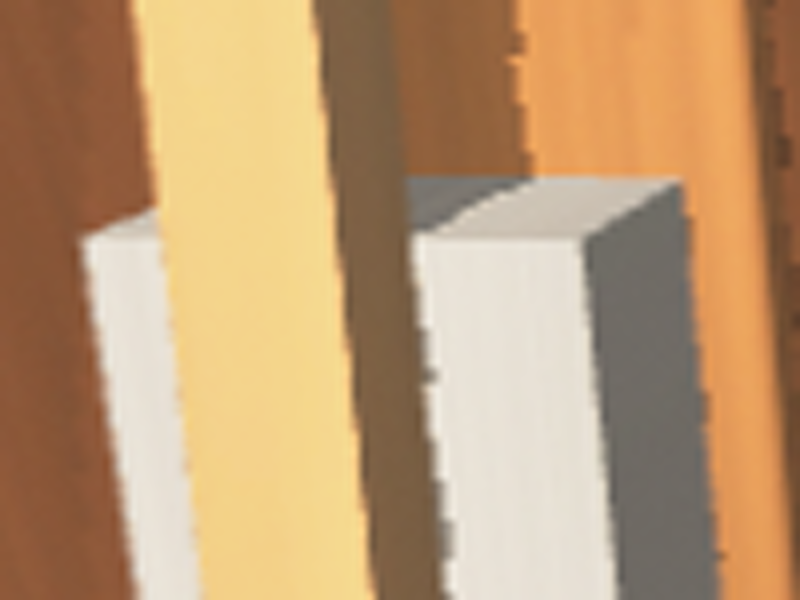

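```bash
python3 - <<'E'
from h import *
m=r.camera_model("wrist");M={"K":m["K"],"extrinsics":m["extrinsics"].copy()};M["extrinsics"][:3,3]+=[0.00182379,0.00173973,0.00045974]
C=[onz("wrist",280+u/11-.45,80+v/11-.45,.018,M) for u,v in [(145,298),(480,185),(542,392),(215,505)]]
c=np.mean(C,0);print("centre",c.round(4)); a=((C[1]-C[0])+(C[2]-C[3]))/2;b=((C[0]-C[3])+(C[1]-C[2]))/2
print("x len",np.linalg.norm(a),np.degrees(np.arctan2(a[1],a[0])),"y len",np.linalg.norm(b),np.degrees(np.arctan2(b[1],b[0])))
for u,v in [(85,237),(583,237)]: print("edge",(jig(onz("wrist",110+u/8-.45,150+v/8-.45,.05,M))*1000).round(2))
S=np.load("scene0.npy")
# scene brass saddle fin top
p=cv2.imread("pics/scene0.png");crop("pics/scene0.png",285,240,40,36,16,"pics/sc5.png")
E
```

```text
centre [0.6473 0.1334 0.018 ]
x len 0.03189884558997785 10.24123241585943 y len 0.01925962719059296 99.92485024389566
edge [ -0.64 -30.53  -0.  ]
edge [-0.  29.7 -0. ]
```

View pics/sc5.png

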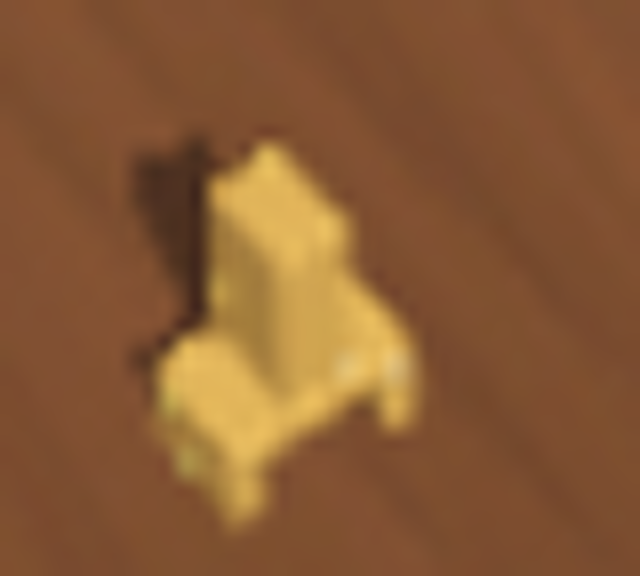

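```bash
python3 - <<'E'
from h import *
st();go([.6473,.1334,.10],10.1)
E
```

```text
t 17.6 jig [ -3.3  157.57 168.86] F [-0.38  0.57 -0.86] w 0.037
turn [ -0.19  -0.12 -18.14] shift [-0.0038 -0.0671  0.1191] dist 0.137
```

carry_out:
  increments: "0 0 -6 -0.001 -0.022 0.035 0.038; 0 0 -12 -0.002 -0.045 0.07 0.038; 0 0 -18.1 -0.004 -0.067 0.1 0.038; 0 0 -18.1 -0.004 -0.067 0.11 0.038; 0 0 -18.1 -0.004 -0.067 0.11 0.038"

```text
time: 18.23
ee_pos: [0.6471, 0.1319, 0.1091]
eef_rot: [0.996, 0.086, 0.001, -0.001]
ft_force: [0.0, -0.4, -0.1]
width: 0.0382
```

```bash
python3 - <<'E'
from h import *
st();M=r.camera_model("wrist");p,d=r.camera("wrist"); cv2.imwrite("pics/w23.png",p)
go([.6473,.1334,.023],10.1)
C=[(x,y,.018) for x,y in [(0,0)]]
print(proj("wrist",[.6473,.1334,.054],M))
E
```

```text
t 18.23 jig [ 62.68 153.25  59.14] F [ 0.05 -0.42 -0.13] w 0.0382
turn [-0.13 -0.19 -0.22] shift [-0.0004 -0.0014  0.087 ] dist 0.087
[316.50506909 219.18973377]
```

View pics/w23.png

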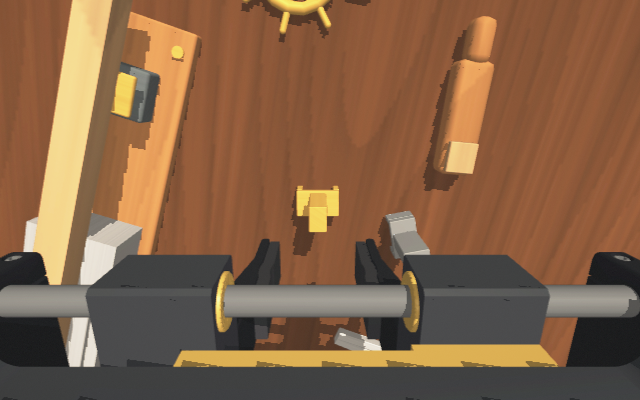

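carry_out:
  increments: "0 0 0 0 -0.001 0.03 0.038; 0 0 0 0 -0.0014 0.055 0.038; 0 0 0 0 -0.0014 0.075 0.038; 0 0 0 0 -0.0014 0.086 0.038; 0 0 0 0 -0.0014 0.0865 0.038"

```text
time: 18.9
ee_pos: [0.6477, 0.1332, 0.0234]
eef_rot: [0.996, 0.086, 0.001, -0.001]
ft_force: [-0.5, -1.0, 0.8]
width: 0.0381
```

carry_out:
  increments: "0 0 0 0 0 0 0.02; 0 0 0 0 0 0 0.01; 0 0 0 0 0 0 0.005; 0 0 0 0 0 0 0.005; 0 0 0 0 0 0 0.005"
  squeeze: 12

```text
time: 19.52
ee_pos: [0.6479, 0.1332, 0.0237]
eef_rot: [0.996, 0.086, 0.002, -0.001]
ft_force: [-1.2, -0.2, 3.2]
width: 0.0117
```

```bash
python3 - <<'E'
from h import *
s=st();print(s['ee_pos'])
E
```

```text
t 19.52 jig [ 64.05 153.78 -26.25] F [-1.21 -0.18  3.17] w 0.0117
[0.64786544 0.13319652 0.02374548]
```

carry_out:
  increments: "0 0 0 0 0 -0.01 0.005; 0 0 0 0 0 -0.03 0.005; 0 0 0 0 0 -0.06 0.005; 0 0 0 0 0 -0.10 0.005; 0 0 0 0 0 -0.125 0.005"

```text
time: 20.15
ee_pos: [0.6482, 0.1334, 0.1526]
eef_rot: [0.996, 0.086, 0.003, -0.001]
ft_force: [-0.2, 0.1, -0.7]
width: 0.0119
```

```bash
python3 - <<'E'
from h import *
s=st();go(EDGE+U*.0015+np.array([U[1],-U[0],0])*-.0004+[0,0,.09],-8.65)
E
```

```text
t 20.15 jig [ 64.32 154.04 102.56] F [-0.19  0.12 -0.71] w 0.0119
turn [-0.19 -0.36 18.51] shift [-0.1665  0.0106  0.0114] dist 0.167
```

carry_out:
  increments: "0 0 5 -0.04 0.003 0.001 0.005; 0 0 10 -0.08 0.005 0.004 0.005; 0 0 15 -0.12 0.008 0.008 0.005; 0 0 18.5 -0.15 0.01 0.011 0.005; 0 -0.3 18.5 -0.166 0.0105 0.0114 0.005"

```text
time: 20.78
ee_pos: [0.4856, 0.0944, 0.141]
eef_rot: [0.997, -0.075, 0.001, -0.001]
ft_force: [-0.2, -0.6, 0.1]
width: 0.0122
```

carry_out:
  increments: "0 0 0 0 0 0 0.005; 0 0 0 0 0 0 0.005; 0 0 0 0 0 0 0.005; 0 0 0 0 0 0 0.005; 0 0 0 0 0 0 0.005"

```text
time: 21.4
ee_pos: [0.4857, 0.0946, 0.1409]
eef_rot: [0.997, -0.075, 0.001, -0.001]
ft_force: [-0.4, 0.1, -0.6]
width: 0.0121
```

```bash
python3 - <<'E'
from h import *
s=st();M=r.camera_model("wrist");p,d=r.camera("wrist"); cv2.imwrite("pics/w24.png",p);np.save("w24.npy",d)
P=EDGE+U*.0015+np.array([U[1],-U[0],0])*-.0004+[0,0,.09]
go(P,-8.65)
q,d=r.camera("scene");cv2.imwrite("pics/s24.png",q);crop("pics/s24.png",300,130,110,120,5,"pics/s24c.png")
E
```

```text
t 21.4 jig [ 1.51 -0.71 90.93] F [-0.41  0.1  -0.56] w 0.0121
turn [-0.15 -0.08  0.06] shift [ 0.0003 -0.      0.001 ] dist 0.001
```

View pics/w24.png

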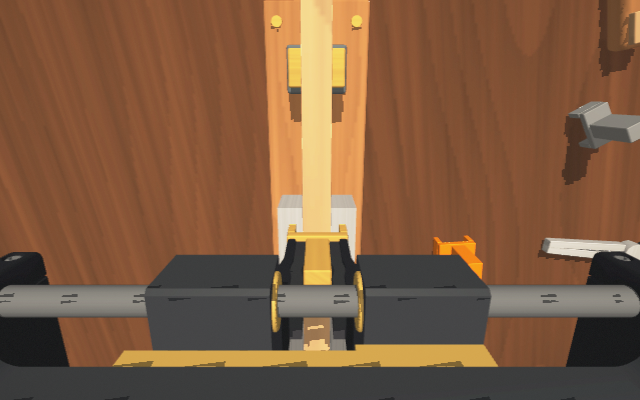

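View pics/s24c.png

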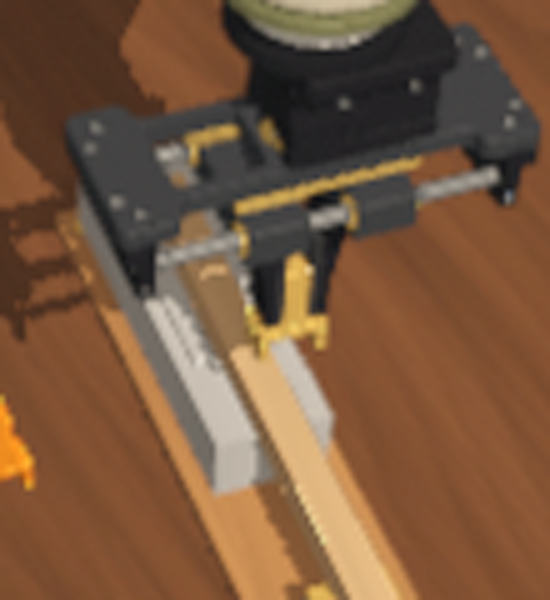

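```bash
python3 - <<'E'
from h import *
crop("pics/w24.png",265,170,100,80,8,"pics/w24c.png")
E
```

```text
(no output)
```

View pics/w24c.png

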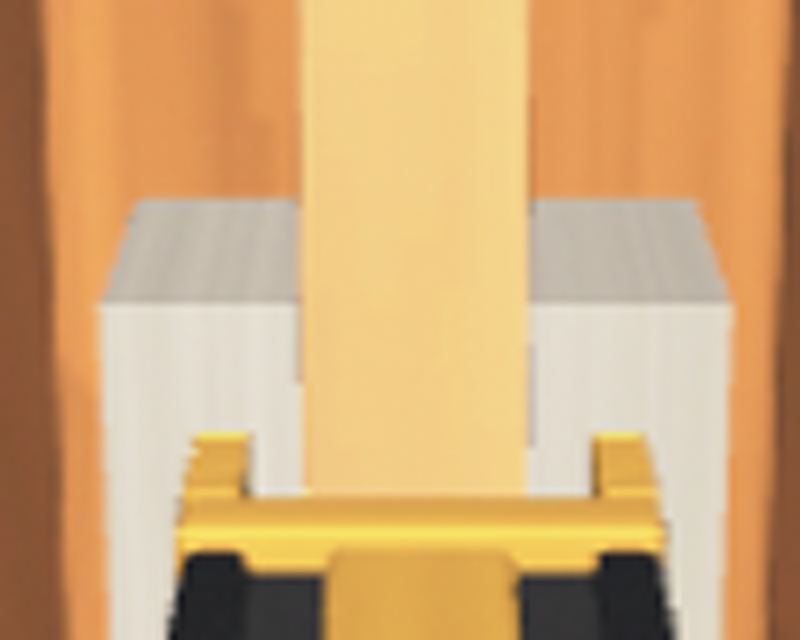

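```bash
python3 - <<'E'
from h import *
g=lambda u,v,z:(jig(onz("wrist",265+u/8-.45,170+v/8-.45,z))*1000).round(2)
print("edge",g(100,302,.05),g(732,302,.05))
print("mast",g(303,480,.0695),g(528,480,.0695))
s=st(); zt=s['ee_pos'][2]; 
print("roof front top",g(178,530,zt-.0237+.018),g(662,530,zt-.0237+.018), "feet front",g(195,437,zt-.0237),g(645,437,zt-.0237))
E
```

```text
edge [-1.000e-02 -3.015e+01 -0.000e+00] [ 0.04 29.65 -0.  ]
mast [-10.46 -10.29  19.5 ] [-10.45   9.74  19.5 ]
t 21.5 jig [ 1.38 -0.78 90.98] F [ 0.3  -0.35 -0.7 ] w 0.0122
roof front top [ 11.47 -15.47  85.28] [11.5  15.64 85.28] feet front [ 11.2  -15.76  67.28] [11.23 15.94 67.28]
```

carry_out:
  increments: "0 0 0 -0.0003 0 0.012 0.005; -1 0 0 -0.0003 0 0.025 0.005; -2 0 0 -0.0003 -0.0005 0.036 0.005; -3.2 0 0 -0.0003 -0.0007 0.044 0.005; -3.2 0 0 -0.0003 -0.0007 0.046 0.005"

```text
time: 22.12
ee_pos: [0.4852, 0.0961, 0.0943]
eef_rot: [0.997, -0.074, -0.002, 0.027]
ft_force: [0.2, -0.2, 0.1]
width: 0.0122
```

```bash
python3 - <<'E'
from h import *
s=st();R0=R.from_quat(s['eef_rot']);print(R0.as_matrix().round(4).tolist())
seat=s['ee_pos']+R0.apply([0,0,.0117]);print("seat",(jig(seat)*1000).round(2))
T=seat.copy();T=EDGE+U*.0015+np.array([U[1],-U[0],0])*-.0003+[0,0,.0199]
print("shift",R0.inv().apply(T-seat).round(4))
E
```

```text
t 22.12 jig [ 2.86 -1.48 44.27] F [ 0.15 -0.19  0.13] w 0.0122
[[0.989, -0.1478, -0.0076], [-0.148, -0.9876, -0.053], [0.0004, 0.0535, -0.9986]]
seat [ 2.24 -1.48 32.59]
shift [0.0012 0.0001 0.0127]
```

carry_out:
  increments: "0 0 0 0.0006 0 0.003 0.005; 0 0 0 0.001 0 0.006 0.005; 0 0 0 0.0011 0.0001 0.009 0.005; 0 0 0 0.0011 0.0001 0.0105 0.005; 0 0 0 0.0011 0.0001 0.0115 0.005"

```text
time: 22.75
ee_pos: [0.4862, 0.0951, 0.0828]
eef_rot: [0.997, -0.074, -0.002, 0.027]
ft_force: [-0.1, 0.5, -1.2]
width: 0.0121
```

```bash
cat > seat.py <<'E'
from h import *
import sys
s=st();R0=R.from_quat(s['eef_rot'])
seat=s['ee_pos']+R0.apply([0,0,.0117]);print("seat",(jig(seat)*1000).round(2))
T=EDGE+U*.0015+np.array([U[1],-U[0],0])*-.0003+[0,0,.0199]
print("shift",R0.inv().apply(T-seat).round(4))
p,d=r.camera("wrist");cv2.imwrite(f"pics/{sys.argv[1]}.png",p);np.save(f"{sys.argv[1]}.npy",d);crop(f"pics/{sys.argv[1]}.png",245,80,140,170,4,f"pics/{sys.argv[1]}c.png")
M=r.camera_model("wrist");K=M["K"];E=M["extrinsics"]
vs,us=np.nonzero(d>0)
z=d[vs,us];X=np.c_[(us-K[0,2])/K[0,0]*z,(vs-K[1,2])/K[1,1]*z,z]@E[:3,:3].T+E[:3,3]-EDGE
J=np.c_[X@U,X@np.array([U[1],-U[0],0]),X[:,2]]*1000
m=(abs(J[:,1])<7)&(J[:,2]>5)&(J[:,2]<24)&(J[:,0]>20)&(J[:,0]<140)
c=np.polyfit(J[m][:,0],J[m][:,2],1);print("mast slope",c.round(4),m.sum(),J[m][:,0].min(),J[m][:,0].max())
E
python3 seat.py w25
```

```text
t 22.75 jig [ 2.1  -0.35 32.79] F [-0.08  0.47 -1.2 ] w 0.0121
seat [ 1.47 -0.34 21.1 ]
shift [ 0.     -0.0001  0.0012]
mast slope [-0.0557 19.2987] 6217 20.04470429396207 121.38580745325727
```

View pics/w25c.png

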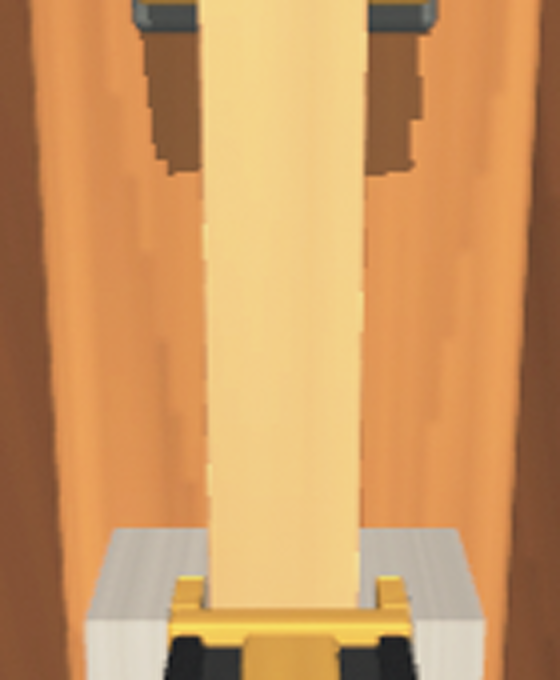

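carry_out:
  increments: "0 0 0 0 0 0.0003 0.005; 0 0 0 0 0 0.0006 0.005; 0 0 0 0 0 0.0009 0.005; 0 0 0 0 0 0.0011 0.005; 0 0 0 0 0 0.0011 0.005"

```text
time: 23.42
ee_pos: [0.4861, 0.0951, 0.0816]
eef_rot: [0.997, -0.074, -0.002, 0.027]
ft_force: [-0.4, -0.3, 0.5]
width: 0.012
```

```bash
python3 seat.py w26
```

```text
t 23.43 jig [ 2.02 -0.4  31.58] F [-0.36 -0.26  0.48] w 0.012
seat [ 1.4 -0.4 19.9]
shift [ 0.0001 -0.0001 -0.    ]
mast slope [-0.056  19.4388] 6287 20.00341451697048 121.04069191924728
```

carry_out:
  increments: "0 0 0 0 0 0.0002 0.005; 0 0 0 0 0 0.0004 0.005; 0 0 0 0 0 0.0004 0.016; 0 0 0 0 0 0.0004 0.025; 0 0 0 0 0 0.0004 0.032"

```text
time: 24.1
ee_pos: [0.4861, 0.095, 0.0811]
eef_rot: [0.997, -0.074, -0.002, 0.027]
ft_force: [-0.4, -0.2, 0.0]
width: 0.0273
```

```bash
python3 seat.py w27
```

```text
t 24.1 jig [ 2.   -0.42 31.14] F [-0.36 -0.24  0.01] w 0.0273
seat [ 1.37 -0.42 19.46]
shift [ 0.0001 -0.0001 -0.0004]
mast slope [-0.0583 19.3786] 6305 20.008981623024603 120.98319491132416
```

View pics/w27.png

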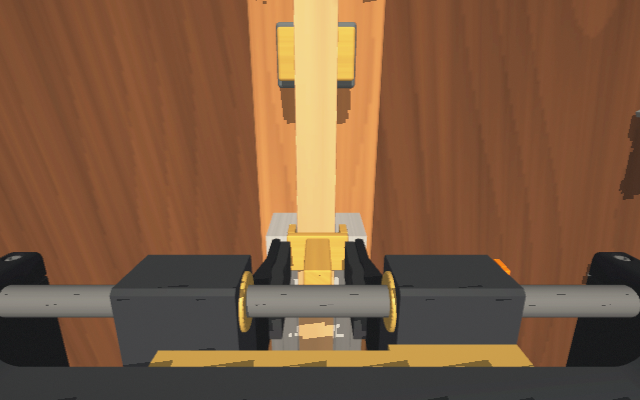

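Released; blank still tipped at 0.058. Withdraw straight up.

carry_out:
  increments: "0 0 0 0 0 0 0.034; 0 0 0 0 0 -0.01 0.036; 0 0 0 0 0 -0.03 0.036; 0 0 0 0 0 -0.055 0.036; 0 0 0 0 0 -0.08 0.036"

```text
time: 24.78
ee_pos: [0.4867, 0.0995, 0.1625]
eef_rot: [0.997, -0.074, -0.002, 0.027]
ft_force: [-0.1, -0.0, -0.5]
width: 0.0359
```

carry_out:
  increments: "0 0 0 0 0.01 -0.02 0.036; 0 0 0 0 0.02 -0.03 0.036; 0 0 0 0 0.035 -0.03 0.036; 0 0 0 0 0.05 -0.03 0.036; 0 0 0 0 0.05 -0.03 0.036"

```text
time: 25.4
ee_pos: [0.4794, 0.0504, 0.195]
eef_rot: [0.997, -0.075, -0.002, 0.027]
ft_force: [0.8, -0.1, -0.5]
width: 0.0361
```

carry_out:
  increments: "0 0 0 0 0 0 0.036; 0 0 0 0 0 0 0.036; 0 0 0 0 0 0 0.036; 0 0 0 0 0 0 0.036; 0 0 0 0 0 0 0.036"

```text
time: 26.02
ee_pos: [0.4794, 0.0505, 0.195]
eef_rot: [0.997, -0.075, -0.002, 0.027]
ft_force: [0.4, -0.4, -0.2]
width: 0.036
```

```bash
python3 seat.py w28; python3 - <<'E'
from h import *
p,d=r.camera("scene");cv2.imwrite("pics/s28.png",p);st()
crop("pics/w28.png",220,100,200,150,4,"pics/w28d.png")
E
```

```text
t 26.02 jig [-43.05  -0.36 145.02] F [ 0.41 -0.45 -0.15] w 0.036
seat [-43.68  -0.35 133.33]
shift [ 0.     -0.0512  0.1108]
mast slope [-0.0589 19.44  ] 1998 20.136240810567607 96.10994918015231
t 26.12 jig [-43.09  -0.35 145.03] F [ 0.04  0.17 -1.04] w 0.0363
```

View pics/w28d.png

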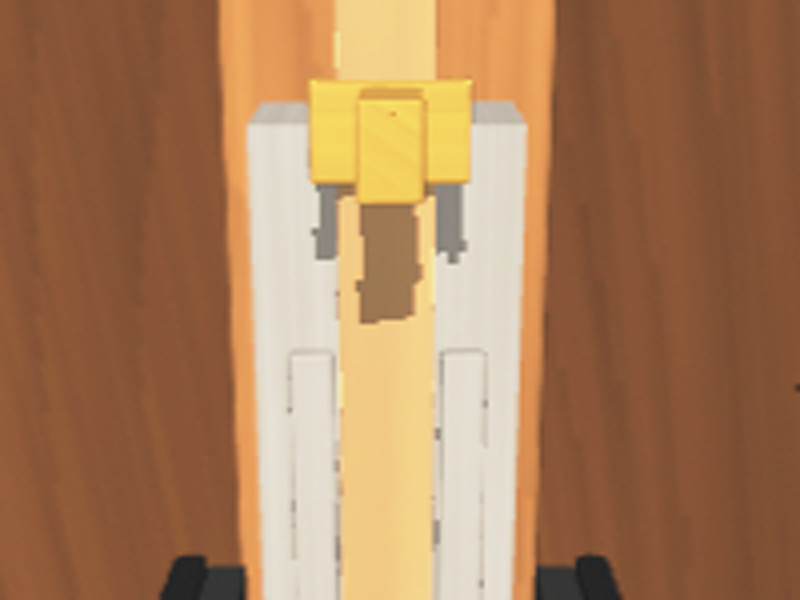

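View pics/s28.png

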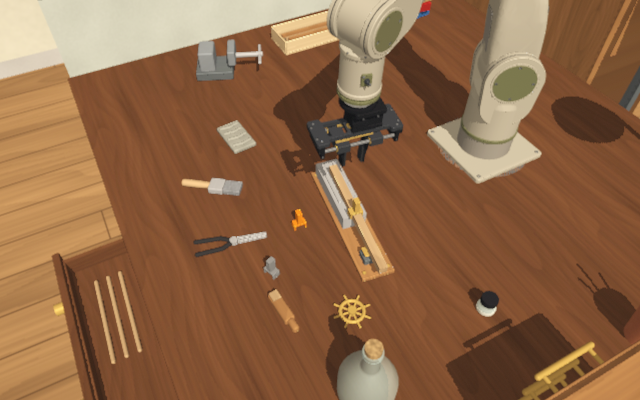

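```bash
python3 - <<'E'
from h import *
g=lambda u,v,z:(jig(onz("wrist",220+u/4-.4,100+v/4-.4,z))*1000).round(2)
print("edge",g(248,123,.05),g(526,123,.05));a,b=g(310,81,.076),g(470,182,.076);print("saddle",a,b,(a+b)/2)
E
```

```text
edge [  0.19 -29.87  -0.  ] [ 0.22 29.53 -0.  ]
saddle [ 12.02 -14.99  26.  ] [-7.58 16.33 26.  ] [ 2.22  0.67 26.  ]
```

Saddle seat is about +2 mm ahead of the edge and centred; blank tilt is 0.059 rad and steady. Handing in.

```bash
python3 -c "
from bench import r
print(r.close_job())"
```

```text
the job is handed in; nothing more can be done
None
```

I nudged the blank forward with closed fingers until it tipped by itself. It first tipped at about 0.043 rad. I gave it two more small nudges to about 0.056 rad, so the saddle would not bring it back up. Then I set the brass saddle astride it right above the edge and released it.

- **Blank:** it held a tilt of about 0.059 rad after release, by the wrist camera's depth. That puts the tongue at roughly 2 of its 12 mm of travel.
- **Saddle:** the last wrist picture put its seat about 2 mm ahead of the edge, within 1 mm of the blank's centre line, and seated. I lowered it pitched to match the blank.
- **Forces:** the highest wrist reading between push moves was about 2.4 N. Readings stayed near zero while lowering the saddle. They were taken only at the end of each move, so brief peaks in between were not seen.
- **Bystanders:** they looked unmoved in the last scene picture. I did not measure each one. The arm was clear of everything at hand-in, at about 26 s.
- **Check that disagreed:** one early wrist picture put the edge and the saddle about 6 mm off, because the arm was still moving. I measured again before grasping, and the edge then agreed with the scene camera to within 1 mm.

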